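Put the measuring and marking tools away

TASK

Put the measuring and marking tools away: lay the folding rule, the marker pen and the tape measure each flat in the dark wooden tray made to its size (long narrow, short narrow and broad), lengthwise along it and down on the felt inside the walls. Set each down and then let go rather than dropping it, and leave the chisel and the screwdriver where they lie.

Things in the scene. Friction and masses are not known exactly. Their poses are not given: they have to be found in the camera images.
- rule_c (a point): centre of the folded rule: a yellowish straight bar 18 mm wide (x), 238 mm long (y), 17 mm high (z), 0.09 kg, lying in the row between the chisel and the screwdriver. This point is half-way along, across and up (8.5 mm above its underside). Either way round is the same.
- pen_c (a point): centre of the felt marker pen with cap, striped black, white and red, 16 mm wide (x), 131 mm long (y), 16 mm high (z), 0.02 kg; it does not roll, and lies in the row between the chisel and the screwdriver (anything like it farther off on the bench is not meant). This point is half-way along, across and up (8 mm above its underside). Either way round will do.
- tape_c (a point): centre of the tape measure's black and orange case, 66 mm wide (x), 68 mm long (y), 32 mm high (z), 0.28 kg, lying flat; grip the case across its x. This point is 16 mm above the surface that it lies on. The end of the tape with its hook sticks out beyond the case at one corner: in all the thing reaches from 54 mm in -y to 34 mm in +y and from 39 mm in -x to 33 mm in +x of this point. Either way round will do.
- rule_tray: the long narrow tray, for the folding rule: 262 mm long (y) and 42 mm wide (x) inside. It is fixed to the bench. Origin: middle of its underside; its y axis runs along its length, x across, z up. Dark wood board with grey felt lining whose top (the floor) is 6 mm above the bench; walls 6 mm thick, top 14 mm above the bench; the two long walls are open in the middle 142 mm, so that fingers can go in on both sides of the tool.
- pen_tray: the short narrow tray, for the marker pen: 156 mm long (y) and 40 mm wide (x) inside. It is fixed to the bench. Origin: middle of its underside; its y axis runs along its length, x across, z up. Dark wood board with grey felt lining whose top (the floor) is 6 mm above the bench; walls 6 mm thick, top 14 mm above the bench; the two long walls are open in the middle 96 mm, so that fingers can go in on both sides of the tool.
- tape_tray: the broad tray, for the tape measure with its y along the tray's y: 128 mm long (y) and 100 mm wide (x) inside. It is fixed to the bench. Origin: middle of its underside; its y axis runs along its length, x across, z up. Dark wood board with grey felt lining whose top (the floor) is 6 mm above the bench; walls 6 mm thick, top 14 mm above the bench; the two long walls are open in the middle 78 mm, so that fingers can go in on both sides of the tool.
- chisel_c (a point): middle of the loose chisel, 29 x 260 x 31 mm, wooden handle and steel blade, lying at one end of the row of tools and trays: to be left alone.
- screwdriver_c (a point): middle of the loose screwdriver, 26 x 197 x 26 mm, red handle, lying at the other end of the row: to be left alone.
There are look-alikes about, which are no part of the job. Leave any blue look-alike of the part that bears tape_c alone.

How it is judged:
By the outcome, as a careful person would: the job done as asked, in the order asked, and still so for the second after the job is handed in, with the robot touching nothing.
It also fails if it takes over 88 s, if anything falls off the work surface, if the arm or the gripper's body presses on something with over 40 N, if the wrist force passes 120 N, or if a joint passes its speed limit or range.

ROBOT

A 6-joint arm with a two-finger parallel gripper is mounted at the origin on a cart in front of the work surface, level with it; the furniture and walls round the work are solid. World frame = base frame: x ahead of the robot, y to its left, z up, the work surface at z = 0. Lengths are in mm, angles in rad, forces in N, time in s.
With the tool pointing down it reaches from about 375 to 925 mm from the base axis. Payload 5.7 kg.
Tool frame: the origin (TCP) lies midway between the tips of the shut fingers; the grasp point (between the pads) lies 19 mm behind it; z points along the fingers, x is the direction in which the jaws open and shut, and the axes are right-handed (so a half turn about z gives the same grasp; the last joint's range is limited). The gripper opens to 88 mm and grips with 3 to 60 N. Pads are 20 mm wide; open, the fingers measure 115 mm over their backs; the gripper's body (75 mm by 178 mm) begins 61 mm behind the grasp point.
Start: joints at [-1.246, 0.359, 1.51, -0, 1.272, -0.115], TCP at [255.436, -542.876, 222.623] pointing down, gripper open.
Joint ranges: [-2.97, 2.97], [-1.01, 2.36], [0.21, 2.38], [-0.96, 4.11], [0.2, 2.71], [-2.98, 2.98]. Speed limits (rad/s): [2.39, 2.39, 3.14, 3.14, 3.14, 3.14].

INTERFACE

Orientations are given as [roll, pitch, yaw] about the fixed x, y, z axes, in that order (R = Rz(yaw) Ry(pitch) Rx(roll)).
In Python, from bench import get_state, optics, ctrl gives the robot as it stands.
- The arm moves only by the tool arm_command, never from a script. Its argument "motion" is a list of rows, each a list of 2 entries, a list of its own where there are three numbers: the shift along the tool's x, y, z in units of 0.04 m (1.0 is 0.04 m), then the turn, a rotation vector about the tool's x, y, z in units of 0.1 rad (1.0 is 0.1 rad). In form: [[[x, y, z], [ax, ay, az]], ...]. A call has exactly 8 rows; each row shifts and turns the commanded pose from where the row before left it, along the tool's axes as they then stand; what a row does not reach is not made up. A row lasts 1/12 s, in which the tool goes at most 41.7 mm and 7.16 degrees, less where a joint would pass 70% of its speed; a pose out of reach is approached as far as the arm can. A call with a number of a shift or a turn outside -1 to 1 is refused whole. A call with a gripper value outside its range is refused whole. "jaw" is the gripper's target within -1 to 1 (fully open at 1, half-way at 0, shut at -1), set as the call begins (left out, the last holds). The fingers move at their own pace and stop on an object; "force" is the grip in N (left out, the last holds). Time passes only in rows, so rows that do not move let the fingers close, or fill a call up. It gives the time, the measured TCP pose, the force and the opening at its end, in the units of the state.
- get_state(): the state, without advancing time (a new reading comes with each control period).
- optics.read_camera(name): name is "scene" or "side" or "wrist"; returns (picture, depth): 420x560x3 uint8, red, green, blue; 420x560 float32, mm along the optical axis (not along the pixel's ray), 0 where there is no reading.
- optics.calibration(name): a dict with "intrinsics" (3x3 intrinsics, pixels), "rvec" (rotation vector, rad) and "tvec" (3), from world to camera coordinates, as OpenCV has them. Camera axes: x right, y down, z forward; pixel columns grow to the right and rows downward; lengths in mm; the calibration is good to about 2 mm. The wrist camera is an equidistant fisheye: a pixel r from the principal point sees the ray r / f radians off the axis. A picture is of the moment at which its call begins: read the wrist's pose just before it. calibration takes no time and is no camera call; for the wrist camera it gives the pose at the moment of the call.
- ctrl.finish_job(): hands the job in, once; it reports no verdict.
The state is a dict: "t": time; "joint_positions": joint angles; "qvel": joint speeds; "effort": joint torques, N m; "ee_pos": TCP position; "eef_rot": TCP orientation; "wrist_force": force on the tool from outside, world axes, zero at the start; "moment": the same for the moment, N m; "width": opening from 0.0 (shut) to 1.0 (fully open).
Only numpy, scipy, OpenCV 4.12 (cv2) and the standard library are available. Lean on these libraries where they do the work, as an engineer would, in place of code of your own. Each camera call takes 0.05 s, during which the arm holds its last target. There are 200 camera calls.

## Working session

There is one attempt and no reset: what is moved stays moved. The work goes in short steps, Python scripts to look and compute and a tool call to move; the robot and the scene stay as the last step left them, time stands still between calls to the robot, and variables do not carry over. Pictures are saved under pics/ and viewed, about 12 in all and at most 16, crops included, and the job is handed in when it is done.

Besides the shell and the picture viewer there is one more tool, called after "Call:" as name(argument=value, ...) on one line, values as JSON. arm_command: Moves the arm, as the interface text tells. Shifts and turns lie within -1 to 1; 1 stands for 0.04 m of shift or 0.1 rad of turn. Its arguments: {"type":"object","properties":{"motion":{"type":"array"},"jaw":{"type":"number"},"force":{"type":"number"}},"required":["motion"]}

```bash
ls; mkdir -p pics
python3 - <<'E'
from bench import get_state, optics, ctrl
import cv2,numpy as np
s=get_state();print(s)
for n in("scene","side"):
    p,d=optics.read_camera(n);cv2.imwrite(f"pics/{n}0.png",p[:,:,::-1]);np.savez(f"pics/{n}0.npz",p=p,d=d)
    print(n,optics.calibration(n))
E
```

```text
pics
{'t': 0.0, 'joint_positions': array([-1.24610286e+00,  3.59491920e-01,  1.51144771e+00, -4.92919946e-06,
        1.27247676e+00, -1.15051669e-01]), 'qvel': array([ 4.79561934e-04, -3.76575190e-04,  3.19906258e-04,  4.47420504e-04,
        1.17313543e-05, -3.49908040e-04]), 'effort': array([-1.65840636e-03, -5.15383244e+01, -2.70727265e+01,  6.72587939e-02,
        3.49533814e-02, -1.18766206e-04]), 'ee_pos': array([ 255.21981193, -542.24479174,  221.81156255]), 'eef_rot': array([-3.14138797e+00,  1.81222090e-03, -1.13104955e+00]), 'wrist_force': array([ 0.03646511, -0.59894933,  0.7606306 ]), 'moment': array([0.03550173, 0.01915928, 0.00413021]), 'width': 1.0005068435626652}
scene {'intrinsics': array([[387.05596281,   0.        , 281.19401813],
       [  0.        , 387.05596281, 211.13820651],
       [  0.        ,   0.        ,   1.        ]]), 'rvec': array([ 0.63510145, -2.72040922,  0.99925186]), 'tvec': array([ 438.63018519,  185.47380805, 1170.47141784])}
side {'intrinsics': array([[430.63408408,   0.        , 275.34693897],
       [  0.        , 430.63408408, 210.20414322],
       [  0.        ,   0.        ,   1.        ]]), 'rvec': array([ 0.03865884,  2.85702646, -1.2843525 ]), 'tvec': array([ 483.45376508,   35.6833476 , 1960.81312137])}
```

View pics/scene0.png

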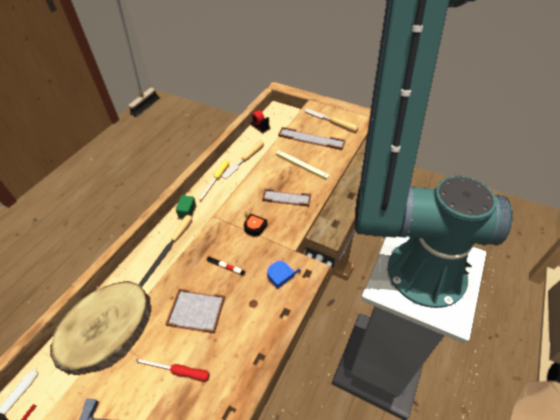

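View pics/side0.png

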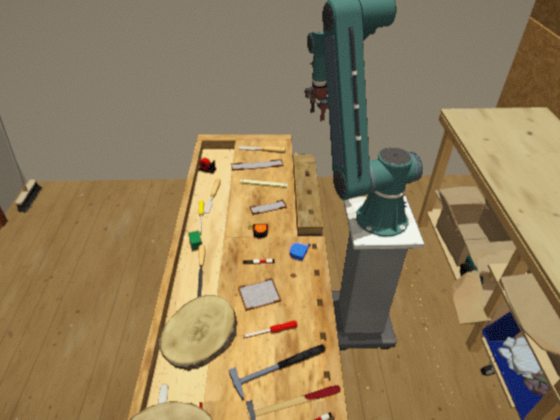

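The scene view shows, from top to bottom, the chisel (332,120), rule tray (311,138), rule (302,165), pen tray (287,198), tape (255,224), pen (226,266), tape tray (196,311) and screwdriver (190,371). The blue tape look-alike is at (281,273). The side view shows the same row.

```bash
cat > h.py <<'E'
import numpy as np,cv2
from bench import get_state, optics, ctrl
def cast(cal,px,z,fish=False):
    K=cal["intrinsics"];R=cv2.Rodrigues(np.array(cal["rvec"]))[0];t=np.array(cal["tvec"])
    px=np.atleast_2d(np.asarray(px,float))
    a=(px-[K[0,2],K[1,2]])/[K[0,0],K[1,1]]
    if fish:
        r=np.linalg.norm(a,axis=1,keepdims=True)+1e-12
        d=np.hstack([a/r*np.sin(r),np.cos(r)])
    else: d=np.hstack([a,np.ones((len(a),1))])
    d=d@R; c=-R.T@t
    return (c+d*((z-c[2])/d[:,2])[:,None])[:,:2]
def rect(cal,mask,z,fish=False):
    "largest blob -> world minAreaRect: centre, (long,short), angle of long axis"
    cs=cv2.findContours(mask.astype(np.uint8),cv2.RETR_EXTERNAL,cv2.CHAIN_APPROX_NONE)[0]
    c=max(cs,key=cv2.contourArea)[:,0]
    w=cast(cal,c,z,fish)
    b=cv2.boxPoints(cv2.minAreaRect(w.astype(np.float32)))
    e1,e2=b[1]-b[0],b[2]-b[1]
    if np.linalg.norm(e1)<np.linalg.norm(e2): e1,e2=e2,e1
    return b.mean(0).round(1),np.linalg.norm(e1).round(1),np.linalg.norm(e2).round(1),round(float(np.arctan2(e1[1],e1[0])%np.pi),3),c.mean(0).round()
def pos(cal):
    R=cv2.Rodrigues(np.array(cal["rvec"]))[0];return -R.T@np.array(cal["tvec"])
E
python3 - <<'E'
from h import *
cal=optics.calibration("scene")
for n,p,z in [("chisel",[[306,111],[357,130]],12),("ruletray",[[279,133],[345,143]],14),("rule",[[277,153],[328,177]],17),("pentray",[[263,197],[311,199]],14),("tape",[[255,224],[246,214]],32),("pen",[[208,259],[244,272]],12),("tapetray",[[178,291],[223,297],[215,332],[167,322]],10),("screwdr",[[138,361],[208,376]],12),("blue",[[281,273],[299,270]],32)]:
    w=cast(cal,p,z);v=w[1]-w[0];print(n,w.round().tolist(),w.mean(0).round(),np.linalg.norm(v).round(),np.arctan2(v[1],v[0]).round(2))
c=optics.calibration("wrist");print(c,pos(c),get_state()["ee_pos"])
E
```

```text
chisel [[661.0, -582.0], [415.0, -550.0]] [ 538. -566.] 247.0 3.02
ruletray [[697.0, -392.0], [430.0, -448.0]] [ 563. -420.] 273.0 -2.93
rule [[646.0, -274.0], [417.0, -236.0]] [ 531. -255.] 232.0 2.98
pentray [[586.0, -47.0], [430.0, -112.0]] [508. -80.] 169.0 -2.75
tape [[544.0, 84.0], [592.0, 60.0]] [568.  72.] 54.0 -0.47
pen [[616.0, 256.0], [492.0, 247.0]] [554. 251.] 124.0 -3.07
tapetray [[634.0, 387.0], [505.0, 345.0], [469.0, 444.0], [604.0, 479.0]] [553. 414.] 135.0 -2.83
screwdr [[604.0, 599.0], [421.0, 549.0]] [512. 574.] 190.0 -2.88
blue [[385.0, 212.0], [341.0, 179.0]] [363. 196.] 54.0 -2.5
{'intrinsics': array([[325.1922621 ,   0.        , 279.53837912],
       [  0.        , 325.1922621 , 203.88352474],
       [  0.        ,   0.        ,   1.        ]]), 'rvec': array([-2.45423263,  1.55668862,  0.2157633 ]), 'tvec': array([-599.75231487,  -33.73939093,  390.73172208])} [ 321.14545633 -512.86576273  383.85774661] [ 255.25080144 -542.31437385  221.92328654]
```

Call:
arm_command(motion=[[[0, 0, 0], [0, 0, 0.84]], [[0, 0, 0], [0, 0, 0.84]], [[0, 0, 0], [0, 0, 0.84]], [[0, 0, 0], [0, 0, 0.84]], [[0, 0, 0], [0, 0, 0.84]], [[-0.575, -0.69, 0], [0, 0, 0]], [[-0.575, -0.69, 0], [0, 0, 0]], [[-0.575, -0.69, 0], [0, 0, 0]]], jaw=0.2, force=20)

```text
t: 0.77
ee_pos: [337.1, -471.4, 222.1]
eef_rot: [3.141, 0.001, -1.553]
wrist_force: [0.5, 0.1, -0.3]
width: 0.603
```

Call:
arm_command(motion=[[[-0.575, -0.69, 0], [0, 0, 0]], [[-0.575, -0.69, 0], [0, 0, 0]], [[-0.575, -0.69, 0], [0, 0, 0]], [[-0.575, -0.69, 0], [0, 0, 0]], [[-0.575, -0.69, 0], [0, 0, 0]], [[-0.575, -0.69, 0], [0, 0, 0]], [[0, 0, 0], [0, 0, 0]], [[0, 0, 0], [0, 0, 0]]])

```text
t: 1.43
ee_pos: [500.5, -329.5, 222.1]
eef_rot: [3.141, 0.001, -1.548]
wrist_force: [0.9, 0.1, -0.0]
width: 0.602
```

```bash
cat >> h.py <<'E'
def wrist(name):
    c=optics.calibration("wrist");p,d=optics.read_camera("wrist")
    cv2.imwrite(f"pics/{name}.png",p[:,:,::-1]);np.savez(f"pics/{name}.npz",p=p,d=d,**c)
    s=get_state();print(round(s["t"],2),s["ee_pos"].round(1),s["eef_rot"].round(3))
    return c,p
def load(name):
    f=np.load(f"pics/{name}.npz");return f,f["p"]
def go(x,y,z,yaw):
    "units of shift (in the frame after the turn) and of turn about tool z"
    s=get_state();w=s["eef_rot"][2];dy=(yaw-w+np.pi)%(2*np.pi)-np.pi
    v=np.array([x,y,z])-s["ee_pos"];cw,sw=np.cos(yaw),np.sin(yaw)
    print("now",s["ee_pos"].round(1),round(w,3),"t",round(s["t"],2),"shift units",(np.array([cw*v[0]+sw*v[1],sw*v[0]-cw*v[1],-v[2]])/40).round(2),"turn z",round(-dy*10,2),"width",round(s["width"]*88,1))
E
python3 -c "
from h import *
wrist('w1')"
```

```text
1.48 [ 499.5 -330.5  222.2] [ 3.14   0.    -1.549]
```

View pics/w1.png

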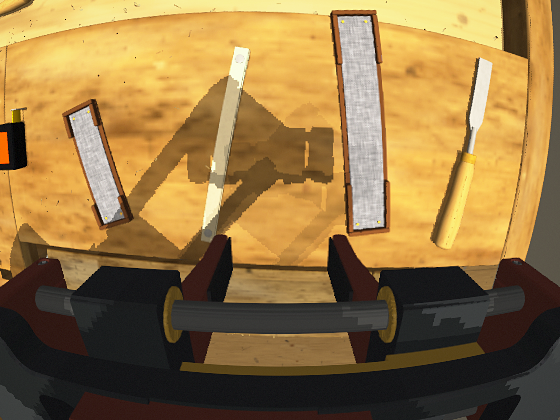

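Wrist view: rule from (242,48) to (208,241), rule tray corners (332,12), (376,10), (389,231), (349,234). The pen tray is at left (65,113)-(131,216).

Run:
```python
from h import *
c,p=load('w1');hsv=cv2.cvtColor(p,cv2.COLOR_RGB2HSV)
for q in [(238,80),(225,140),(213,210),(360,100),(365,200),(98,165),(250,200),(150,150)]:print(q,hsv[q[1],q[0]],end=' ')
print()
m=(hsv[:,:,1]<70)&(hsv[:,:,2]>70)
def blob(x0,y0,x1,y1,z,mm=m):
    k=np.zeros_like(mm);k[y0:y1,x0:x1]=mm[y0:y1,x0:x1];return rect(c,k,z,True)
print("ruletray felt",blob(325,5,395,240,6));print("pentray felt",blob(60,95,140,232,6));print("rule",blob(195,40,255,245,17,(hsv[:,:,1]<120)&(hsv[:,:,2]>100)))
print("rule ends",cast(c,[[242,48],[208,241]],17,True))
t=cast(c,[[332,12],[376,10],[389,231],[349,234]],14,True);print("tray outer",t.round(),t.mean(0))
t=cast(c,[[65,113],[92,100],[131,216],[106,228]],14,True);print("pentray outer",t.round(),t.mean(0))
```

```text
(238, 80) [ 33  21 255] (225, 140) [ 20  80 205] (213, 210) [ 24  61 247] (360, 100) [ 10   7 227] (365, 200) [ 16  13 209] (98, 165) [ 13  11 214] (250, 200) [ 17 167 124] (150, 150) [ 17 183 195] 
ruletray felt (array([ 568.6, -427.9], dtype=float32), np.float32(262.1), np.float32(43.2), 0.122, array([362., 121.]))
pentray felt (array([514.5, -88.5], dtype=float32), np.float32(156.9), np.float32(41.6), 0.289, array([ 97., 166.]))
rule (array([ 535.8, -264.1], dtype=float32), np.float32(235.0), np.float32(18.6), 2.957, array([224., 143.]))
rule ends [[ 650.23111067 -285.11903649]
 [ 421.07759872 -243.81034528]]
tray outer [[ 698. -386.]
 [ 707. -438.]
 [ 438. -470.]
 [ 433. -418.]] [ 569.17187419 -427.88065953]
pentray outer [[ 587.  -47.]
 [ 600.  -92.]
 [ 449. -140.]
 [ 431.  -99.]] [516.83324902 -94.53231075]
```

```bash
python3 -c "
from h import *
go(536,-264,60,-1.755)"
```

```text
now [ 499.5 -330.5  222.2] -1.549 t 1.48 shift units [-1.8  -0.59  4.05] turn z 2.06 width 52.6
```

Call:
arm_command(motion=[[[0, 0, 0.65], [0, 0, 0.69]], [[0, 0, 0.65], [0, 0, 0.69]], [[0, 0, 0.65], [0, 0, 0.69]], [[-0.45, -0.15, 0.52], [0, 0, 0]], [[-0.45, -0.15, 0.52], [0, 0, 0]], [[-0.45, -0.15, 0.52], [0, 0, 0]], [[-0.45, -0.15, 0.52], [0, 0, 0]], [[0, 0, 0], [0, 0, 0]]])

```text
t: 2.15
ee_pos: [533.8, -262.0, 57.5]
eef_rot: [3.135, 0.004, -1.758]
wrist_force: [-1.1, 0.5, 0.3]
width: 0.6
```

Run:
```python
from h import *
c,p=wrist('w2');hsv=cv2.cvtColor(p,cv2.COLOR_RGB2HSV)
m=(hsv[:,:,1]<120)&(hsv[:,:,2]>100);k=np.zeros_like(m)
k[:,220:340]=m[:,220:340];print(rect(c,k,17,True))
go(536,-264,4,-1.755)
```

```text
2.2 [ 534.3 -263.9   59.4] [ 3.136e+00  2.000e-03 -1.758e+00]
(array([ 563.4, -268.6], dtype=float32), np.float32(179.1), np.float32(16.7), 2.959, array([279., 171.]))
now [ 534.3 -263.9   59.4] -1.758 t 2.2 shift units [-0.   -0.04  1.38] turn z -0.03 width 52.9
```

View pics/w2.png

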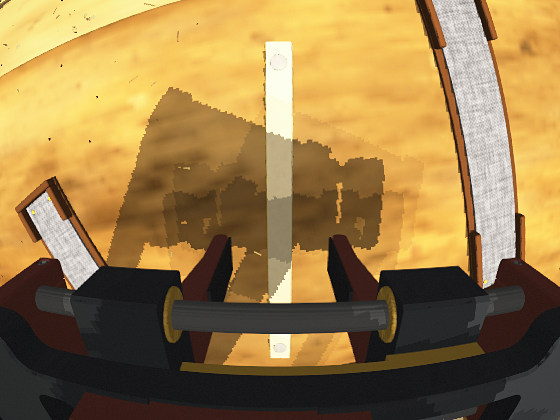

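Rule runs from (278,42) to (280,350), centred between the fingers. I'll go down and grip.

Call:
arm_command(motion=[[[0, 0, 0.4], [0, 0, 0]], [[0, 0, 0.4], [0, 0, 0]], [[0, 0, 0.3], [0, 0, 0]], [[0, 0, 0.2], [0, 0, 0]], [[0, 0, 0.08], [0, 0, 0]], [[0, 0, 0], [0, 0, 0]], [[0, 0, 0], [0, 0, 0]], [[0, 0, 0], [0, 0, 0]]])

```text
t: 2.87
ee_pos: [537.1, -265.2, 7.0]
eef_rot: [-3.14, -0.0, -1.758]
wrist_force: [-0.2, 0.7, 0.1]
width: 0.602
```

Call:
arm_command(motion=[[[0, 0, 0], [0, 0, 0]], [[0, 0, 0], [0, 0, 0]], [[0, 0, 0], [0, 0, 0]], [[0, 0, 0], [0, 0, 0]], [[0, 0, 0], [0, 0, 0]], [[0, 0, 0], [0, 0, 0]], [[0, 0, 0], [0, 0, 0]], [[0, 0, 0], [0, 0, 0]]], jaw=-1, force=25)

```text
t: 3.53
ee_pos: [536.7, -264.5, 6.3]
eef_rot: [3.141, 0.0, -1.758]
wrist_force: [-0.0, 1.5, 2.3]
width: 0.197
```

```bash
python3 -c "
from h import *
go(568.5,-428,60,-1.449)"
```

```text
now [ 536.7 -264.5    6.3] -1.758 t 3.53 shift units [ 4.15 -0.29 -1.34] turn z -3.09 width 17.3
```

Call:
arm_command(motion=[[[0, 0, -0.3], [0, 0, 0]], [[0, 0, -0.5], [0, 0, 0]], [[0, 0, -0.5], [0, 0, -0.5]], [[0, 0, 0], [0, 0, -0.52]], [[0, 0, 0], [0, 0, -0.52]], [[0, 0, 0], [0, 0, -0.52]], [[0, 0, 0], [0, 0, -0.52]], [[0, 0, 0], [0, 0, -0.51]]])

```text
t: 4.2
ee_pos: [536.6, -264.9, 59.0]
eef_rot: [-3.141, -0.0, -1.446]
wrist_force: [1.0, -0.6, -1.7]
width: 0.201
```

Call:
arm_command(motion=[[[0.59, -0.04, 0], [0, 0, 0]], [[0.59, -0.04, 0], [0, 0, 0]], [[0.59, -0.04, 0], [0, 0, 0]], [[0.59, -0.04, 0], [0, 0, 0]], [[0.59, -0.04, 0], [0, 0, 0]], [[0.6, -0.04, 0], [0, 0, 0]], [[0.6, -0.04, 0], [0, 0, 0]], [[0, 0, 0], [0, 0, 0]]])

```text
t: 4.87
ee_pos: [569.0, -433.7, 59.3]
eef_rot: [-3.139, -0.005, -1.451]
wrist_force: [0.6, -1.1, -0.6]
width: 0.194
```

Run:
```python
from h import *
c,p=wrist('w3')
go(568.5,-428,12.5,-1.449)
```

```text
4.92 [ 568.3 -430.9   58.9] [-3.141e+00 -2.000e-03 -1.451e+00]
now [ 568.3 -430.9   58.9] -1.451 t 4.92 shift units [-0.07 -0.01  1.16] turn z -0.02 width 17.1
```

View pics/w3.png

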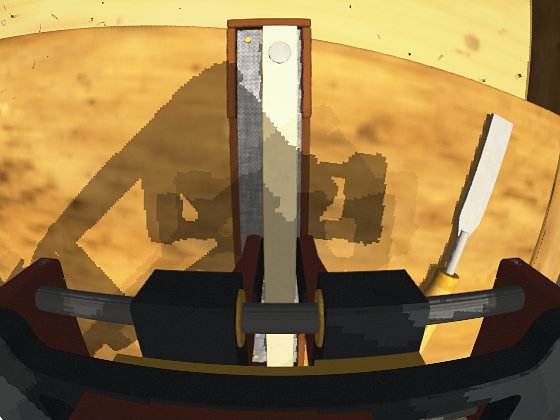

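Rule in hand spans columns 264–297 at its far end. Tray outer edge corners are (229,20) and (311,21). I'll check the centring by casting.

Run:
```python
from h import *
c,p=load('w3')
print(cast(c,[[229,20],[311,21]],14,True),cast(c,[[264,26],[297,27]],70,True),cast(c,[[230,117],[311,117]],14,True).mean(0),cast(c,[[263,117],[298,117]],70,True).mean(0))
go(568.5,-428,12.5,-1.449)
```

```text
[[ 700.81701959 -386.87697016]
 [ 705.81050375 -438.76754533]] [[ 682.93701776 -414.01655125]
 [ 684.28579628 -429.16723558]] [ 640.06197837 -420.77916302] [ 640.65306724 -426.7617067 ]
now [ 568.3 -430.9   58.9] -1.451 t 4.92 shift units [-0.07 -0.01  1.16] turn z -0.02 width 17.1
```

Call:
arm_command(motion=[[[-0.1, 0, 0.1], [0, 0, 0]], [[0, 0, 0.25], [0, 0, 0]], [[0, 0, 0.25], [0, 0, 0]], [[0, 0, 0.2], [0, 0, 0]], [[0, 0, 0.15], [0, 0, 0]], [[0, 0, 0.1], [0, 0, 0]], [[0, 0, 0.05], [0, 0, 0]], [[0, 0, 0], [0, 0, 0]]])

```text
t: 5.58
ee_pos: [567.2, -423.8, 13.5]
eef_rot: [3.141, 0.001, -1.449]
wrist_force: [-0.5, -0.0, -0.6]
width: 0.193
```

Call:
arm_command(motion=[[[0, 0, 0], [0, 0, 0]], [[0, 0, 0.02], [0, 0, 0]], [[0, 0, 0], [0, 0, 0]], [[0, 0, 0], [0, 0, 0]], [[0, 0, 0.02], [0, 0, 0]], [[0, 0, 0], [0, 0, 0]], [[0, 0, 0], [0, 0, 0]], [[0, 0, 0], [0, 0, 0]]])

```text
t: 6.25
ee_pos: [567.4, -424.1, 12.6]
eef_rot: [3.142, 0.0, -1.449]
wrist_force: [0.1, -0.0, -0.5]
width: 0.199
```

Call:
arm_command(motion=[[[0.1, 0, 0], [0, 0, 0]], [[0, 0, 0], [0, 0, 0]], [[0, 0, 0.02], [0, 0, 0]], [[0, 0, 0], [0, 0, 0]], [[0, 0, 0.02], [0, 0, 0]], [[0, 0, 0], [0, 0, 0]], [[0, 0, 0], [0, 0, 0]], [[0, 0, 0], [0, 0, 0]]])

```text
t: 6.92
ee_pos: [568.2, -428.8, 12.3]
eef_rot: [-3.141, -0.001, -1.449]
wrist_force: [-1.8, -0.5, 6.8]
width: 0.197
```

Floor contact felt at 6.8 N, so I release.

Call:
arm_command(motion=[[[0, 0, 0], [0, 0, 0]], [[0, 0, 0], [0, 0, 0]], [[0, 0, 0], [0, 0, 0]], [[0, 0, 0], [0, 0, 0]], [[0, 0, 0], [0, 0, 0]], [[0, 0, 0], [0, 0, 0]], [[0, 0, -0.2], [0, 0, 0]], [[0, 0, -0.6], [0, 0, 0]]], jaw=0.2)

```text
t: 7.58
ee_pos: [565.6, -426.0, 39.9]
eef_rot: [3.137, 0.006, -1.449]
wrist_force: [-0.9, -0.4, -0.5]
width: 0.596
```

Run:
```python
from h import *
go(568,-429,160,-1.449)
go(510,110,220,-1.5)
```

```text
now [ 565.6 -426.    39.9] -1.449 t 7.58 shift units [ 0.08 -0.05 -3.  ] turn z -0.0 width 52.5
now [ 565.6 -426.    39.9] -1.449 t 7.58 shift units [-13.47   0.44  -4.5 ] turn z 0.51 width 52.5
```

Call:
arm_command(motion=[[[0, 0, -0.7], [0, 0, 0]], [[0, 0, -0.9], [0, 0, 0]], [[0, 0, -0.9], [0, 0, 0]], [[0, 0, -0.9], [0, 0, 0]], [[0, 0, -0.6], [0, 0, 0.25]], [[0, 0, -0.5], [0, 0, 0.25]], [[0, 0, 0], [0, 0, 0]], [[0, 0, 0], [0, 0, 0]]])

```text
t: 8.25
ee_pos: [568.6, -428.7, 224.9]
eef_rot: [-3.139, -0.002, -1.498]
wrist_force: [-0.1, 0.4, -0.6]
width: 0.597
```

Run:
```python
from h import *
c,p=wrist('w4');hsv=cv2.cvtColor(p,cv2.COLOR_RGB2HSV)
cv2.imwrite('pics/w4c.png',p[:280,200:400,::-1])
```

```text
8.3 [ 567.7 -427.9  222.9] [ 3.142  0.    -1.498]
```

Call:
arm_command(motion=[[[-0.85, 0.03, 0], [0, 0, 0]], [[-0.85, 0.03, 0], [0, 0, 0]], [[-0.85, 0.03, 0], [0, 0, 0]], [[-0.85, 0.03, 0], [0, 0, 0]], [[-0.85, 0.03, 0], [0, 0, 0]], [[-0.85, 0.03, 0], [0, 0, 0]], [[-0.85, 0.03, 0], [0, 0, 0]], [[-0.85, 0.03, 0], [0, 0, 0]]])

```text
t: 8.97
ee_pos: [537.0, -155.4, 220.9]
eef_rot: [3.138, 0.002, -1.499]
wrist_force: [0.7, 0.5, -0.4]
width: 0.601
```

Call:
arm_command(motion=[[[-0.85, 0.03, 0], [0, 0, 0]], [[-0.85, 0.03, 0], [0, 0, 0]], [[-0.85, 0.03, 0], [0, 0, 0]], [[-0.85, 0.03, 0], [0, 0, 0]], [[-0.85, 0.03, 0], [0, 0, 0]], [[-0.85, 0.03, 0], [0, 0, 0]], [[-0.85, 0.03, 0], [0, 0, 0]], [[-0.85, 0.03, 0], [0, 0, 0]]])

```text
t: 9.63
ee_pos: [507.8, 114.5, 221.1]
eef_rot: [3.138, 0.0, -1.499]
wrist_force: [0.2, 0.4, -0.1]
width: 0.602
```

Call:
arm_command(motion=[[[0, 0, 0], [0, 0, 0]], [[0, 0, 0], [0, 0, 0]], [[0, 0, 0], [0, 0, 0]], [[0, 0, 0], [0, 0, 0]], [[0, 0, 0], [0, 0, 0]], [[0, 0, 0], [0, 0, 0]], [[0, 0, 0], [0, 0, 0]], [[0, 0, 0], [0, 0, 0]]])

```text
t: 10.3
ee_pos: [509.9, 112.5, 223.1]
eef_rot: [-3.142, 0.0, -1.5]
wrist_force: [0.2, -0.4, -0.2]
width: 0.601
```

Run:
```python
from h import *
c,p=wrist('w5')
a=cv2.imread('pics/w4c.png');o=np.zeros((420,770,3),np.uint8);o[:280,:200]=a;o[:,210:]=p[:,:,::-1];cv2.imwrite('pics/m5.png',o)
```

```text
10.35 [509.9 112.6 223.1] [-3.141  0.    -1.5  ]
```

View pics/m5.png

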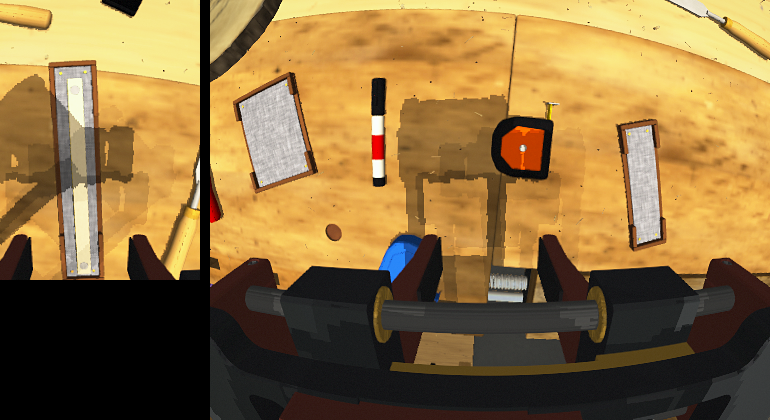

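Crop shows the rule lying inside its tray. In w5 (minus 210), the pen is a vertical line at column 169, rows 79–186; the tape case is at columns 283–342, rows 116–178, with its hook at (341,104); both remaining trays are in view.

Run:
```python
from h import *
c,p=load('w5');hsv=cv2.cvtColor(p,cv2.COLOR_RGB2HSV)
m=(hsv[:,:,1]<70)&(hsv[:,:,2]>70)
def blob(x0,y0,x1,y1,z,mm=m):
    k=np.zeros_like(mm);k[y0:y1,x0:x1]=mm[y0:y1,x0:x1]
    k=cv2.morphologyEx(k.astype(np.uint8),cv2.MORPH_CLOSE,np.ones((3,3)));return rect(c,k,z,True)
print("pentray",blob(405,115,460,252,6));print("tapetray",blob(20,68,110,195,6))
H,S,V=hsv[...,0].astype(int),hsv[...,1],hsv[...,2]
pen=(V<60)|(S<60)|((H<6)|(H>172))&(S>150)
print("pen",blob(155,70,182,192,12,pen))
tp=(V<60)|((H<10)&(S>200))
print("tape",blob(275,110,350,185,30,tp))
cv2.imwrite('pics/tp.png',(tp[100:190,270:360]*255).astype(np.uint8).repeat(4,0).repeat(4,1))
```

```text
pentray (array([514.3, -88.2], dtype=float32), np.float32(155.6), np.float32(41.3), 0.292, array([433., 183.]))
tapetray (array([554.4, 412.2], dtype=float32), np.float32(128.8), np.float32(101.7), 0.294, array([ 64., 134.]))
pen (array([557.1, 247.5], dtype=float32), np.float32(130.7), np.float32(16.5), 0.034, array([168., 132.]))
tape (array([550.3,  79.7], dtype=float32), np.float32(67.6), np.float32(65.5), 3.141, array([314., 147.]))
```

View pics/tp.png

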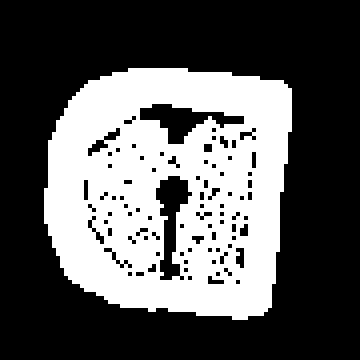

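Mask gives the tape case outline, columns 282–343. Pen next.

```bash
python3 -c "
from h import *
go(557,247.5,60,-1.537)"
```

```text
now [509.9 112.6 223.1] -1.5 t 10.35 shift units [-3.33 -1.29  4.08] turn z 0.37 width 52.7
```

Call:
arm_command(motion=[[[-0.5, -0.2, 0.55], [0, 0, 0]], [[-0.57, -0.22, 0.6], [0, 0, 0]], [[-0.57, -0.22, 0.65], [0, 0, 0]], [[-0.57, -0.22, 0.65], [0, 0, 0]], [[-0.57, -0.22, 0.65], [0, 0, 0.12]], [[-0.5, -0.19, 0.58], [0, 0, 0.25]], [[0, 0, 0.4], [0, 0, 0]], [[0, 0, 0], [0, 0, 0]]])

```text
t: 11.02
ee_pos: [549.0, 247.8, 56.3]
eef_rot: [3.136, -0.001, -1.534]
wrist_force: [-0.8, -0.1, -0.5]
width: 0.603
```

Call:
arm_command(motion=[[[0, 0, 0], [0, 0, 0]], [[0, 0, 0], [0, 0, 0]], [[0, 0, 0], [0, 0, 0]], [[0, 0, 0], [0, 0, 0]], [[0, 0, 0], [0, 0, 0]], [[0, 0, 0], [0, 0, 0]], [[0, 0, 0], [0, 0, 0]], [[0, 0, 0], [0, 0, 0]]])

```text
t: 11.68
ee_pos: [551.4, 247.5, 60.2]
eef_rot: [-3.141, 0.0, -1.536]
wrist_force: [-0.2, 0.6, 0.1]
width: 0.598
```

Run:
```python
from h import *
c,p=wrist('w6')
go(557,247.5,5,-1.537)
```

```text
11.73 [551.3 247.5  60.1] [-3.141  0.    -1.536]
now [551.3 247.5  60.1] -1.536 t 11.73 shift units [ 0.   -0.14  1.38] turn z 0.01 width 52.8
```

View pics/w6.png

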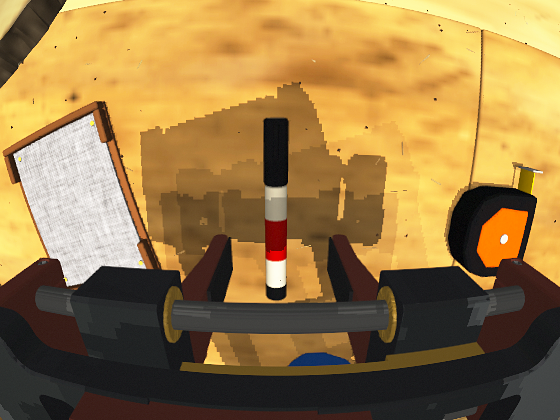

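Pen is centred (column 276, rows 118–298), and the blue tape measure is clear below at (322,360). Down and grip.

Call:
arm_command(motion=[[[0, -0.07, 0.3], [0, 0, 0]], [[0, -0.07, 0.4], [0, 0, 0]], [[0, 0, 0.3], [0, 0, 0]], [[0, 0, 0.2], [0, 0, 0]], [[0, 0, 0.12], [0, 0, 0]], [[0, 0, 0.06], [0, 0, 0]], [[0, 0, 0], [0, 0, 0]], [[0, 0, 0], [0, 0, 0]]])

```text
t: 12.4
ee_pos: [557.0, 247.8, 4.8]
eef_rot: [-3.141, 0.0, -1.536]
wrist_force: [0.5, -0.2, 0.0]
width: 0.6
```

Call:
arm_command(motion=[[[0, 0, 0], [0, 0, 0]], [[0, 0, 0], [0, 0, 0]], [[0, 0, 0], [0, 0, 0]], [[0, 0, 0], [0, 0, 0]], [[0, 0, 0], [0, 0, 0]], [[0, 0, 0], [0, 0, 0]], [[0, 0, 0], [0, 0, 0]], [[0, 0, 0], [0, 0, 0]]], jaw=-1, force=15)

```text
t: 13.07
ee_pos: [557.0, 247.8, 4.8]
eef_rot: [-3.141, 0.0, -1.536]
wrist_force: [0.6, 0.3, 2.4]
width: 0.185
```

```bash
python3 -c "
from h import *
go(514.3,-88.2,110,-1.279)"
```

```text
now [557.  247.8   4.8] -1.536 t 13.07 shift units [ 7.74  3.44 -2.63] turn z -2.57 width 16.3
```

Call:
arm_command(motion=[[[0, 0, -0.3], [0, 0, 0]], [[0, 0, -0.6], [0, 0, 0]], [[0, 0, -0.6], [0, 0, -0.43]], [[0, 0, -0.6], [0, 0, -0.43]], [[0, 0, -0.53], [0, 0, -0.43]], [[0, 0, 0], [0, 0, -0.43]], [[0, 0, 0], [0, 0, -0.43]], [[0, 0, 0], [0, 0, -0.42]]])

```text
t: 13.73
ee_pos: [557.2, 247.8, 111.5]
eef_rot: [-3.14, 0.0, -1.277]
wrist_force: [-0.5, 0.6, -1.4]
width: 0.183
```

Call:
arm_command(motion=[[[0.5, 0.22, 0], [0, 0, 0]], [[0.75, 0.33, 0], [0, 0, 0]], [[0.75, 0.33, 0], [0, 0, 0]], [[0.75, 0.33, 0], [0, 0, 0]], [[0.75, 0.33, 0], [0, 0, 0]], [[0.75, 0.33, 0], [0, 0, 0]], [[0.75, 0.33, 0], [0, 0, 0]], [[0.75, 0.33, 0], [0, 0, 0]]])

```text
t: 14.4
ee_pos: [525.7, -3.2, 110.7]
eef_rot: [-3.141, -0.0, -1.279]
wrist_force: [0.9, 0.1, -0.8]
width: 0.187
```

Call:
arm_command(motion=[[[0.75, 0.34, 0], [0, 0, 0]], [[0.74, 0.34, 0.3], [0, 0, 0]], [[0.5, 0.23, 0.5], [0, 0, 0]], [[0, 0, 0.5], [0, 0, 0]], [[0, 0, 0], [0, 0, 0]], [[0, 0, 0], [0, 0, 0]], [[0, 0, 0], [0, 0, 0]], [[0, 0, 0], [0, 0, 0]]])

```text
t: 15.07
ee_pos: [515.1, -87.9, 59.1]
eef_rot: [-3.14, -0.001, -1.278]
wrist_force: [0.4, 0.7, -0.3]
width: 0.185
```

Run:
```python
from h import *
c,p=wrist('w7')
go(514.3,-88.2,11,-1.279)
```

```text
15.12 [515.1 -87.9  59.1] [-3.140e+00 -1.000e-03 -1.278e+00]
now [515.1 -87.9  59.1] -1.278 t 15.12 shift units [0.   0.02 1.2 ] turn z 0.01 width 16.2
```

View pics/w7.png

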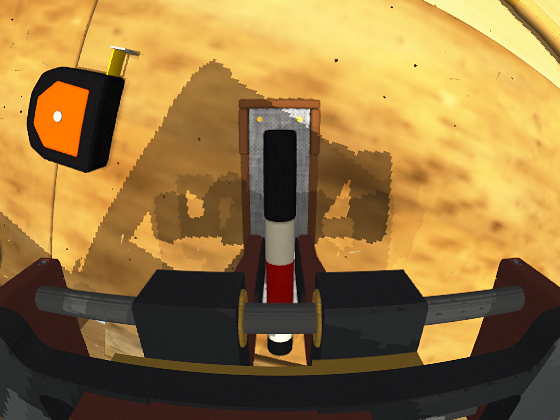

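Pen at columns 263–297 is centred in its tray, whose edges are 240–320 and top is row 100. Lower it.

Call:
arm_command(motion=[[[0, 0, 0.2], [0, 0, 0]], [[0, 0, 0.3], [0, 0, 0]], [[0, 0, 0.25], [0, 0, 0]], [[0, 0, 0.2], [0, 0, 0]], [[0, 0, 0.15], [0, 0, 0]], [[0, 0, 0.1], [0, 0, 0]], [[0, 0, 0], [0, 0, 0]], [[0, 0, 0], [0, 0, 0]]])

```text
t: 15.78
ee_pos: [514.1, -88.3, 9.6]
eef_rot: [3.141, 0.0, -1.279]
wrist_force: [-0.3, -0.7, 0.4]
width: 0.187
```

Call:
arm_command(motion=[[[0, 0, 0.01], [0, 0, 0]], [[0, 0, 0], [0, 0, 0]], [[0, 0, 0], [0, 0, 0]], [[0, 0, 0], [0, 0, 0]], [[0, 0, 0], [0, 0, 0]], [[0, 0, 0], [0, 0, 0]], [[0, 0, 0], [0, 0, 0]], [[0, 0, 0], [0, 0, 0]]])

```text
t: 16.45
ee_pos: [514.2, -88.4, 9.5]
eef_rot: [-3.142, 0.0, -1.279]
wrist_force: [0.3, 0.4, -1.0]
width: 0.182
```

Call:
arm_command(motion=[[[0, 0, 0.02], [0, 0, 0]], [[0, 0, 0], [0, 0, 0]], [[0, 0, 0.02], [0, 0, 0]], [[0, 0, 0], [0, 0, 0]], [[0, 0, 0], [0, 0, 0]], [[0, 0, 0], [0, 0, 0]], [[0, 0, 0], [0, 0, 0]], [[0, 0, 0], [0, 0, 0]]])

```text
t: 17.12
ee_pos: [514.3, -88.4, 9.0]
eef_rot: [-3.141, -0.0, -1.279]
wrist_force: [-2.9, 0.4, 14.0]
width: 0.185
```

```bash
python3 -c "
from h import *
s=get_state();print(s['wrist_force'],s['ee_pos'],s['moment'])
c,p=wrist('w8');o=p[90:260,200:360,::-1].repeat(3,0).repeat(3,1);cv2.imwrite('pics/w8c.png',o)"
```

```text
[-2.88429974  0.38492459 13.99307763] [514.28067188 -88.38457672   9.00279333] [0.09541178 0.5099399  0.01263277]
17.17 [514.3 -88.4   9. ] [-3.141 -0.    -1.279]
```

View pics/w8c.png

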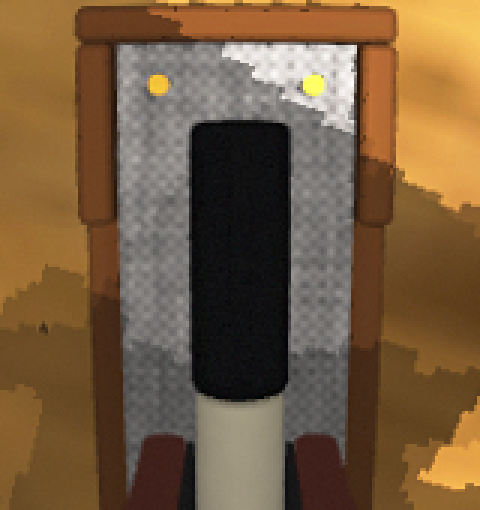

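Contact at 14 N, with the pen between the walls. Release and lift.

Call:
arm_command(motion=[[[0, 0, -0.01], [0, 0, 0]], [[0, 0, 0], [0, 0, 0]], [[0, 0, 0], [0, 0, 0]], [[0, 0, 0], [0, 0, 0]], [[0, 0, 0], [0, 0, 0]], [[0, 0, 0], [0, 0, 0]], [[0, 0, -0.2], [0, 0, 0]], [[0, 0, -0.6], [0, 0, 0]]], jaw=0.2)

```text
t: 17.83
ee_pos: [511.8, -87.7, 38.4]
eef_rot: [3.137, 0.003, -1.279]
wrist_force: [0.2, -0.3, 0.6]
width: 0.6
```

Call:
arm_command(motion=[[[0, 0, -0.7], [0, 0, 0]], [[0, 0, -0.9], [0, 0, 0]], [[0, 0, -0.9], [0, 0, 0]], [[0, 0, -0.6], [0, 0, 0.73]], [[-0.3, 0, 0], [0, 0, 0.73]], [[-0.6, 0, 0], [0, 0, 0.73]], [[-0.6, 0, 0], [0, 0, 0]], [[-0.6, -0.1, 0], [0, 0, 0]]], jaw=1)

```text
t: 18.5
ee_pos: [507.6, -4.1, 165.0]
eef_rot: [3.142, 0.0, -1.499]
wrist_force: [0.2, 0.4, -0.3]
width: 0.999
```

Run:
```python
from h import *
go(530,80,130,-1.52)
```

```text
now [507.6  -4.1 165. ] -1.499 t 18.5 shift units [-2.07 -0.67  0.88] turn z 0.21 width 87.9
```

Call:
arm_command(motion=[[[-0.4, -0.1, 0.2], [0, 0, 0]], [[-0.4, -0.15, 0.2], [0, 0, 0]], [[-0.4, -0.15, 0.2], [0, 0, 0]], [[-0.4, -0.15, 0.2], [0, 0, 0]], [[-0.35, -0.1, 0.1], [0, 0, 0]], [[0, 0, 0], [0, 0, 0]], [[0, 0, 0], [0, 0, 0]], [[0, 0, 0], [0, 0, 0]]])

```text
t: 19.17
ee_pos: [528.7, 74.5, 128.7]
eef_rot: [-3.142, -0.0, -1.498]
wrist_force: [0.6, 0.6, -0.1]
width: 0.996
```

Run:
```python
from h import *
c,p=wrist('w9')
```

```text
19.22 [528.8  74.2 128.8] [-3.141 -0.    -1.498]
```

View pics/w9.png

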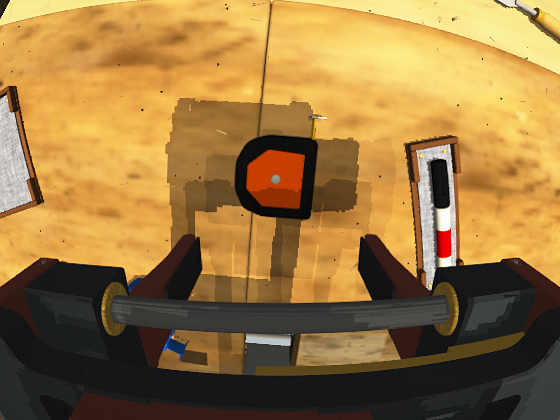

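Pen lies inside its tray at (440,210). Tape case is at columns 236–317, rows 135–219, with the hook at (317,117).

Run:
```python
from h import *
c,p=load('w9');hsv=cv2.cvtColor(p,cv2.COLOR_RGB2HSV)
H,S,V=hsv[...,0].astype(int),hsv[...,1],hsv[...,2]
tp=(V<60)|((H<10)&(S>180));k=np.zeros((420,560),np.uint8);k[128:225,228:325]=tp[128:225,228:325]
k=cv2.morphologyEx(k,cv2.MORPH_CLOSE,np.ones((5,5)))
for z in(28,32):print(rect(c,k,z,True))
cs=max(cv2.findContours(k,0,cv2.CHAIN_APPROX_NONE)[0],key=cv2.contourArea)[:,0]
w=cast(c,cs,31,True)
def fit(sel):
    f=cv2.fitLine(w[sel].astype(np.float32),cv2.DIST_HUBER,0,.01,.01).ravel();return np.arctan2(f[1],f[0]).round(3),f[2:].round(1)
print("right",fit((cs[:,0]>300)&(cs[:,1]>145)&(cs[:,1]<208)));print("top",fit((cs[:,1]<150)&(cs[:,0]>270)&(cs[:,0]<305)));print("bottom",fit((cs[:,1]>205)&(cs[:,0]>270)&(cs[:,0]<305)))
print("left",fit((cs[:,0]<250)&(cs[:,1]>165)&(cs[:,1]<195)))
print("hook",cast(c,[[309,117],[326,117]],10,True))
```

```text
(array([550.9,  79. ], dtype=float32), np.float32(69.0), np.float32(65.7), 3.133, array([279., 176.]))
(array([551.7,  79. ], dtype=float32), np.float32(68.0), np.float32(64.7), 3.133, array([279., 176.]))
right (np.float32(0.005), array([553.7,  47.1], dtype=float32))
top (np.float32(1.554), array([585.2,  69.8], dtype=float32))
bottom (np.float32(1.554), array([517.9,  65.7], dtype=float32))
left (np.float32(0.024), array([547.1, 111.1], dtype=float32))
hook [[602.07287927  53.38317465]
 [603.45173633  38.7543805 ]]
```

Run:
```python
from h import *
go(551,79,60,-1.58)
```

```text
now [528.8  74.2 128.8] -1.498 t 19.22 shift units [-0.12 -0.55  1.72] turn z 0.82 width 88.1
```

Call:
arm_command(motion=[[[0, 0, 0.3], [0, 0, 0.41]], [[0, 0, 0.4], [0, 0, 0.41]], [[-0.04, -0.19, 0.4], [0, 0, 0]], [[-0.04, -0.19, 0.4], [0, 0, 0]], [[-0.04, -0.18, 0.22], [0, 0, 0]], [[0, 0, 0], [0, 0, 0]], [[0, 0, 0], [0, 0, 0]], [[0, 0, 0], [0, 0, 0]]])

```text
t: 19.88
ee_pos: [551.4, 79.2, 60.2]
eef_rot: [-3.141, 0.0, -1.58]
wrist_force: [-0.2, 0.7, 0.6]
width: 1.001
```

Run:
```python
from h import *
c,p=wrist('w10')
go(551,79,6,-1.58)
```

```text
19.93 [551.5  79.3  60.4] [-3.141  0.    -1.58 ]
now [551.5  79.3  60.4] -1.58 t 19.93 shift units [0.01 0.01 1.36] turn z -0.0 width 88.3
```

View pics/w10.png

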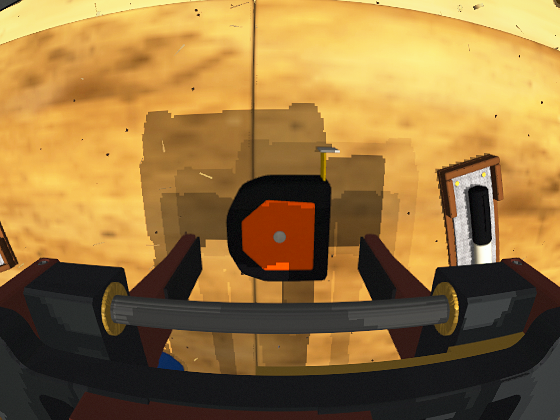

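Case at columns 228–330 is centred between the fingers (200 and 360). Down and grip.

Call:
arm_command(motion=[[[0, 0, 0.2], [0, 0, 0]], [[0, 0, 0.3], [0, 0, 0]], [[0, 0, 0.3], [0, 0, 0]], [[0, 0, 0.26], [0, 0, 0]], [[0, 0, 0.2], [0, 0, 0]], [[0, 0, 0.1], [0, 0, 0]], [[0, 0, 0], [0, 0, 0]], [[0, 0, 0], [0, 0, 0]]])

```text
t: 20.6
ee_pos: [551.2, 79.6, 5.0]
eef_rot: [3.141, 0.0, -1.58]
wrist_force: [-0.1, -0.9, -0.3]
width: 1.002
```

Call:
arm_command(motion=[[[0, 0, 0], [0, 0, 0]], [[0, 0, 0], [0, 0, 0]], [[0, 0, 0], [0, 0, 0]], [[0, 0, 0], [0, 0, 0]], [[0, 0, 0], [0, 0, 0]], [[0, 0, 0], [0, 0, 0]], [[0, 0, 0], [0, 0, 0]], [[0, 0, 0], [0, 0, 0]]], jaw=-1, force=30)

```text
t: 21.27
ee_pos: [551.6, 79.6, 5.5]
eef_rot: [-3.141, 0.0, -1.58]
wrist_force: [-1.2, 1.2, 6.2]
width: 0.739
```

```bash
python3 -c "
from h import *
go(544,412,100,-1.277)"
```

```text
now [551.6  79.6   5.5] -1.58 t 21.27 shift units [-8.01 -2.22 -2.36] turn z -3.03 width 65.1
```

Call:
arm_command(motion=[[[0, 0, -0.3], [0, 0, 0]], [[0, 0, -0.5], [0, 0, 0]], [[0, 0, -0.6], [0, 0, -0.5]], [[0, 0, -0.6], [0, 0, -0.5]], [[0, 0, -0.36], [0, 0, -0.5]], [[0, 0, 0], [0, 0, -0.5]], [[0, 0, 0], [0, 0, -0.5]], [[0, 0, 0], [0, 0, -0.53]]])

```text
t: 21.93
ee_pos: [550.8, 79.4, 99.4]
eef_rot: [3.141, 0.0, -1.274]
wrist_force: [0.5, -0.2, -2.2]
width: 0.739
```

Call:
arm_command(motion=[[[-0.51, -0.15, 0], [0, 0, 0]], [[-0.75, -0.21, 0], [0, 0, 0]], [[-0.75, -0.21, 0], [0, 0, 0]], [[-0.75, -0.21, 0], [0, 0, 0]], [[-0.75, -0.21, 0], [0, 0, 0]], [[-0.75, -0.21, 0], [0, 0, 0]], [[-0.75, -0.21, 0], [0, 0, 0]], [[-0.75, -0.2, 0], [0, 0, 0]]])

```text
t: 22.6
ee_pos: [545.2, 319.8, 98.6]
eef_rot: [3.14, -0.0, -1.277]
wrist_force: [1.1, -0.1, -2.9]
width: 0.74
```

Call:
arm_command(motion=[[[-0.75, -0.2, 0], [0, 0, 0]], [[-0.75, -0.21, 0.2], [0, 0, 0]], [[-0.5, -0.14, 0.4], [0, 0, 0]], [[-0.25, -0.07, 0.4], [0, 0, 0]], [[0, 0, 0], [0, 0, 0]], [[0, 0, 0], [0, 0, 0]], [[0, 0, 0], [0, 0, 0]], [[0, 0, 0], [0, 0, 0]]])

```text
t: 23.27
ee_pos: [544.4, 411.1, 60.2]
eef_rot: [-3.141, -0.0, -1.278]
wrist_force: [-0.6, -0.0, -1.2]
width: 0.741
```

Run:
```python
from h import *
c,p=wrist('w11')
go(544,412,12,-1.277)
```

```text
23.32 [544.6 411.2  60.5] [-3.141  0.    -1.278]
now [544.6 411.2  60.5] -1.278 t 23.32 shift units [-0.02  0.01  1.21] turn z -0.01 width 65.3
```

View pics/w11.png

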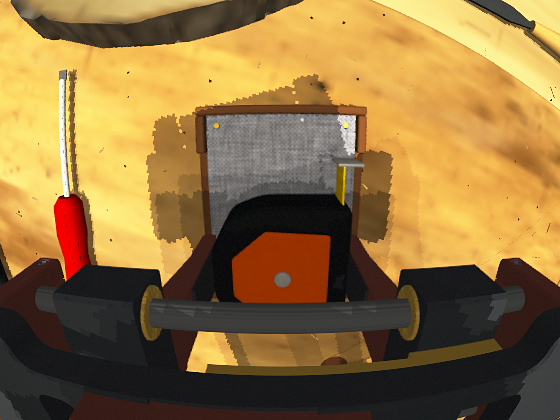

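Tape (columns 215–352) sits over the tray (197–366), hook at (350,162), all aligned with the walls. Lower it.

Call:
arm_command(motion=[[[0, 0, 0.2], [0, 0, 0]], [[0, 0, 0.3], [0, 0, 0]], [[0, 0, 0.25], [0, 0, 0]], [[0, 0, 0.2], [0, 0, 0]], [[0, 0, 0.14], [0, 0, 0]], [[0, 0, 0.08], [0, 0, 0]], [[0, 0, 0.02], [0, 0, 0]], [[0, 0, 0], [0, 0, 0]]])

```text
t: 23.98
ee_pos: [543.6, 411.9, 11.7]
eef_rot: [3.141, -0.0, -1.277]
wrist_force: [-0.9, -0.6, -2.4]
width: 0.739
```

Call:
arm_command(motion=[[[0, 0, 0.02], [0, 0, 0]], [[0, 0, 0], [0, 0, 0]], [[0, 0, 0], [0, 0, 0]], [[0, 0, 0], [0, 0, 0]], [[0, 0, 0], [0, 0, 0]], [[0, 0, 0], [0, 0, 0]], [[0, 0, 0], [0, 0, 0]], [[0, 0, 0], [0, 0, 0]]])

```text
t: 24.65
ee_pos: [544.0, 412.2, 11.5]
eef_rot: [-3.141, 0.0, -1.277]
wrist_force: [-2.7, -1.4, 4.9]
width: 0.738
```

Call:
arm_command(motion=[[[0, 0, 0.01], [0, 0, 0]], [[0, 0, 0], [0, 0, 0]], [[0, 0, 0], [0, 0, 0]], [[0, 0, 0], [0, 0, 0]], [[0, 0, 0], [0, 0, 0]], [[0, 0, 0], [0, 0, 0]], [[0, 0, 0], [0, 0, 0]], [[0, 0, -0.2], [0, 0, 0]]], jaw=1)

```text
t: 25.32
ee_pos: [542.8, 411.3, 17.4]
eef_rot: [3.139, -0.001, -1.277]
wrist_force: [-0.4, -0.3, -0.4]
width: 0.997
```

Call:
arm_command(motion=[[[0, 0, -0.4], [0, 0, 0]], [[0, 0, -0.6], [0, 0, 0]], [[0, 0, -0.8], [0, 0, 0]], [[0.2, 0, -0.8], [0, 0, 0]], [[0.5, 0, -0.8], [0, 0, 0]], [[0.7, 0, -0.6], [0, 0, 0]], [[0.7, 0, 0], [0, 0, 0]], [[0.5, 0, 0], [0, 0, 0]]])

```text
t: 25.98
ee_pos: [575.9, 311.3, 182.2]
eef_rot: [-3.136, -0.0, -1.277]
wrist_force: [-0.4, -0.1, -0.5]
width: 1.0
```

Call:
arm_command(motion=[[[0, 0, 0], [0, 0, 0]], [[0, 0, 0], [0, 0, 0]], [[0, 0, 0], [0, 0, 0]], [[0, 0, 0], [0, 0, 0]], [[0, 0, 0], [0, 0, 0]], [[0, 0, 0], [0, 0, 0]], [[0, 0, 0], [0, 0, 0]], [[0, 0, 0], [0, 0, 0]]])

```text
t: 26.65
ee_pos: [573.7, 312.9, 178.5]
eef_rot: [3.141, 0.0, -1.276]
wrist_force: [0.8, -0.1, 0.4]
width: 1.0
```

Run:
```python
from h import *
c,p=wrist('w12');s,d=optics.read_camera("scene")
o=np.zeros((420,790,3),np.uint8);o[:,:470]=p[:,:470,::-1];o[:400,475:790]=cv2.resize(s[70:400,120:380,::-1],(315,400));cv2.imwrite('pics/m12.png',o)
```

```text
26.7 [573.8 312.8 178.6] [ 3.141  0.    -1.276]
```

View pics/m12.png

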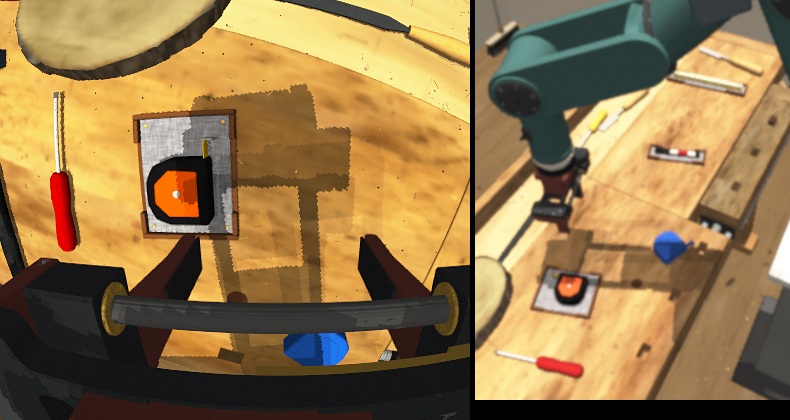

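The tape lies on the felt inside its tray, case at (180,190) with the hook at (205,147) inside the walls. The rule and pen are in their trays, and the chisel, screwdriver and blue tape are where they were. I'll hand in.

```bash
python3 -c "
from h import *
print(ctrl.finish_job())"
```

```text
the job is handed in; nothing more can be done
None
```

The folding rule, marker pen and tape measure are each lying in their own tray, placed in that order, and the job was handed in at about 27 s of the 88 s allowed. Each was lowered until the wrist felt the floor (about 7, 14 and 5 N) before I opened the gripper.

- **Final views:** the last wrist and scene pictures show all three tools flat and lengthwise inside the walls. The tape's hook is also inside, and the gripper is clear of everything.
- **Left alone:** by eye, the chisel, the screwdriver and the blue tape measure look unmoved. I did not re-measure their positions.
- **Rule:** a close look put the tray about 1.5 mm from my first estimate. The first lowering stopped about 4 mm off to one side, so I corrected it by 4 mm before letting go.
- **Pen:** it touched the floor about 1.5 mm lower than I expected, so the height it was gripped at was slightly off. It still looks flat in the tray.

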